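Deal a stack of prep tubs onto their colour-coded boards

TASK

Before service, take the stack of lidded prep tubs apart from the top down, one tub at a time, and set each on the cutting board of its lid's colour: lid up, lying lengthwise on the board, inside the white outline. Put them down gently, don't drop them, and leave the bowl and the pepper mill where they are.

Things in the scene. Friction and masses are not known exactly. Their poses are not given: they have to be found in the camera images.
- tub_yellow: loose white plastic tub with a flat yellow snap lid, top of the stack at the start; a box 74 mm long (its y), 62 mm wide (its x), 36 mm high lid included (lid = the top 9 mm); origin: centre of its underside, z up through the lid; light, about 150 g. Take it across the 62 mm width.
- tub_green: loose white plastic tub with a flat green snap lid, second from top of the stack at the start; a box 94 mm long (its y), 62 mm wide (its x), 36 mm high lid included (lid = the top 9 mm); origin: centre of its underside, z up through the lid; light, about 200 g. Take it across the 62 mm width.
- tub_red: loose white plastic tub with a flat red snap lid, third from top of the stack at the start; a box 114 mm long (its y), 62 mm wide (its x), 36 mm high lid included (lid = the top 9 mm); origin: centre of its underside, z up through the lid; light, about 250 g. Take it across the 62 mm width.
- tub_blue: loose white plastic tub with a flat blue snap lid, bottom of the stack at the start; a box 134 mm long (its y), 62 mm wide (its x), 36 mm high lid included (lid = the top 9 mm); origin: centre of its underside, z up through the lid; light, about 300 g. Take it across the 62 mm width.
- board_yellow: fixed yellow plastic cutting board lying flat on the table, 170 mm long (its y), 105 mm wide (its x), 12 mm thick; origin: centre of its underside, so its top is 12 mm above the origin; a thin white line printed on it outlines a rectangle 98 mm (along y) by 86 mm (along x) round its centre, the place of the yellow tub (12 mm spare on every side)
- board_green: fixed green plastic cutting board lying flat on the table, 170 mm long (its y), 105 mm wide (its x), 12 mm thick; origin: centre of its underside, so its top is 12 mm above the origin; a thin white line printed on it outlines a rectangle 118 mm (along y) by 86 mm (along x) round its centre, the place of the green tub (12 mm spare on every side)
- board_red: fixed red plastic cutting board lying flat on the table, 170 mm long (its y), 105 mm wide (its x), 12 mm thick; origin: centre of its underside, so its top is 12 mm above the origin; a thin white line printed on it outlines a rectangle 138 mm (along y) by 86 mm (along x) round its centre, the place of the red tub (12 mm spare on every side)
- board_blue: fixed blue plastic cutting board lying flat on the table, 170 mm long (its y), 105 mm wide (its x), 12 mm thick; origin: centre of its underside, so its top is 12 mm above the origin; a thin white line printed on it outlines a rectangle 158 mm (along y) by 86 mm (along x) round its centre, the place of the blue tub (12 mm spare on every side)
- bowl: small dark blue ceramic bowl, 84 mm across, 48 mm high, loose on the table: a bystander; origin: centre of its underside
- mill: dark wooden pepper mill, 54 mm across, 147 mm high, standing loose on the table: a bystander; origin: centre of its underside
Not all that is in view belongs to the job. What is shaped like the tub_red but purple or turquoise is not meant.

How it is judged:
On the way, in this order (a step that is already met when the one before it is completed fails the run):
1. the yellow tub lies inside the outline of the yellow board (x of tub_yellow in the frame of board_yellow between -0.015 and 0.015 m and y of tub_yellow in the frame of board_yellow between -0.015 and 0.015 m and z of tub_yellow in the frame of board_yellow between 0.008 and 0.016 m and angle between tub_yellow's own z axis and vertical below 0.1 rad and angle between the y axis of tub_yellow and the y axis of board_yellow, either way round below 0.3 rad and linear speed of tub_yellow below 0.03 m/s), for 0.2 s.
2. the green tub lies inside the outline of the green board (x of tub_green in the frame of board_green between -0.015 and 0.015 m and y of tub_green in the frame of board_green between -0.015 and 0.015 m and z of tub_green in the frame of board_green between 0.008 and 0.016 m and angle between tub_green's own z axis and vertical below 0.1 rad and angle between the y axis of tub_green and the y axis of board_green, either way round below 0.3 rad and linear speed of tub_green below 0.03 m/s), for 0.2 s.
3. the red tub lies inside the outline of the red board (x of tub_red in the frame of board_red between -0.015 and 0.015 m and y of tub_red in the frame of board_red between -0.015 and 0.015 m and z of tub_red in the frame of board_red between 0.008 and 0.016 m and angle between tub_red's own z axis and vertical below 0.1 rad and angle between the y axis of tub_red and the y axis of board_red, either way round below 0.3 rad and linear speed of tub_red below 0.03 m/s), for 0.2 s.
4. the blue tub lies inside the outline of the blue board (x of tub_blue in the frame of board_blue between -0.015 and 0.015 m and y of tub_blue in the frame of board_blue between -0.015 and 0.015 m and z of tub_blue in the frame of board_blue between 0.008 and 0.016 m and angle between tub_blue's own z axis and vertical below 0.1 rad and angle between the y axis of tub_blue and the y axis of board_blue, either way round below 0.3 rad and linear speed of tub_blue below 0.03 m/s), for 0.2 s.
At the end, for the whole second after the job is handed in: All four tubs lie flat and still, lid up, on the board of their own colour, released: centre within 15 mm of the board's centre along both its axes, long side within 0.3 rad (17 degrees) of the board's long side (all of step 1 and all of step 2 and all of step 3 and all of step 4); the robot touches nothing.
It fails at once if a tub was tipped over (angle between any of tub_yellow, tub_green, tub_red, tub_blue's own z axis and vertical above 0.6 rad).
It fails at once if the bowl or the pepper mill was pushed more than 25 mm or tipped (distance of any of bowl, mill from where it was at the start of the episode above 0.025 m or angle between any of bowl, mill's own z axis and vertical above 0.4 rad).
It fails at once if a tub was dropped or slammed onto its board (coming down onto it faster than 0.4 m/s in the last 18 mm or 0.7 m/s in the last 48 mm) ((horizontal distance between tub_yellow and board_yellow below 0.06 m and height (world z) of tub_yellow below 0.03 m and linear speed of tub_yellow above 0.4 m/s) or (horizontal distance between tub_yellow and board_yellow below 0.06 m and height (world z) of tub_yellow below 0.06 m and linear speed of tub_yellow above 0.7 m/s) or (horizontal distance between tub_green and board_green below 0.06 m and height (world z) of tub_green below 0.03 m and linear speed of tub_green above 0.4 m/s) or (horizontal distance between tub_green and board_green below 0.06 m and height (world z) of tub_green below 0.06 m and linear speed of tub_green above 0.7 m/s) or (horizontal distance between tub_red and board_red below 0.06 m and height (world z) of tub_red below 0.03 m and linear speed of tub_red above 0.4 m/s) or (horizontal distance between tub_red and board_red below 0.06 m and height (world z) of tub_red below 0.06 m and linear speed of tub_red above 0.7 m/s) or (horizontal distance between tub_blue and board_blue below 0.06 m and height (world z) of tub_blue below 0.03 m and linear speed of tub_blue above 0.4 m/s) or (horizontal distance between tub_blue and board_blue below 0.06 m and height (world z) of tub_blue below 0.06 m and linear speed of tub_blue above 0.7 m/s)).
It also fails if it takes over 115 s, if anything falls off the work surface, if the arm or the gripper's body presses on something with over 40 N, if the wrist force passes 120 N, or if a joint passes its speed limit or range.

ROBOT

A 7-joint arm with a two-finger parallel gripper is mounted at the origin on the work surface. World frame = base frame: x ahead of the robot, y to its left, z up, the work surface at z = 0. Lengths are in m, angles in rad, forces in N, time in s.
With the tool pointing down it reaches from about 0.4 to 0.9 m from the base axis. Payload 5.5 kg.
Tool frame: the origin (TCP) lies at the very end of the fingers, on their centre line; the grasp point (between the pads) lies 19 mm behind it; z points along the fingers, y is the direction in which the jaws open and shut (so a half turn about z gives the same grasp; the last joint's range is limited). The gripper opens to 92 mm and grips with 3 to 60 N. Pads are 19 mm wide; open, the fingers measure 130 mm over their backs; the gripper's body (75 mm by 190 mm) begins 47 mm behind the grasp point.
Start: joints at [1.549, 0.501, -0.427, 1.55, 0.221, 1.138, -0.21], TCP at [0.183, -0.624, 0.227] pointing down, gripper open.
Joint ranges: [-2.88, 2.88], [-0.31, 2.03], [-1.54, 1.56], [0.2, 2.42], [-1.41, 4.55], [0.19, 2.02], [-2.57, 2.57]. Speed limits (rad/s): [2.57, 2.57, 3.14, 3.14, 3.14, 3.14, 3.14].

INTERFACE

Orientations are given as a unit quaternion [x, y, z, w].
In Python, from rig import manip gives the robot as it stands.
- The arm moves only by the shell command python3 -m crank 'ROWS' [FORCE]. ROWS is JSON, a list of rows, each a list of 3 entries, a list of its own where there are three numbers: the shift along the tool's x, y, z in cm, then the turn about the tool's z in rad, then the opening, from -1 (shut) to 1 (fully open). In form: [[[tx, ty, tz], roll, gripper], ...]. A call has 1 to 8 rows; each row shifts and turns the commanded pose from where the row before left it, along the tool's axes as they then stand; what a row does not reach is not made up. A row lasts 1/10 s, in which the tool goes at most 50 mm and 8.59 degrees, less where a joint would pass 70% of its speed; a pose out of reach is approached as far as the arm can. A call with a gripper value outside its range is refused whole. The fingers move at their own pace and stop on an object; FORCE is the grip in N (left out, the last holds). Time passes only in rows, so rows that do not move let the fingers close. It gives the time, the measured TCP pose, the force and the opening at its end, in the units of the state.
- manip.get_obs(): the state, without advancing time (a new reading comes with each control period).
- manip.grab_frame(name): name is "scene" or "top"; returns a dict with "pixels" (420x560x3 uint8, red, green, blue), "fx", "fy", "cx", "cy" (pixels), "view" (4x4, takes a point from world to camera coordinates). Camera axes: x right, y up, looking along -z (the intrinsics and any distortion apply to the point x, -y, -z); pixel columns grow to the right and rows downward; lengths in m; the calibration is good to about 2 mm. A picture is of the moment at which its call begins. There is no depth.
- manip.job_done(): hands the job in, once; it reports no verdict.
The state is a dict: "time": time; "q": joint angles; "qvel": joint speeds; "joint_efforts": joint torques, N m; "tool_pos": TCP position; "ee_rot": TCP orientation; "contact_force": force on the tool from outside, world axes, zero at the start; "torque": the same for the moment, N m; "finger_gap": finger opening in m.
Only numpy, scipy, OpenCV 4.12 (cv2) and the standard library are available. Lean on these libraries where they do the work, as an engineer would, in place of code of your own. Each camera call takes 0.05 s, during which the arm holds its last target.

## Working session

There is one attempt and no reset: what is moved stays moved. The work goes in short steps, Python scripts to look and compute and a shell command to move; the robot and the scene stay as the last step left them, time stands still between calls to the robot, and variables do not carry over. Pictures are saved under pics/ and viewed, and the job is handed in when it is done.

```bash
ls && mkdir -p pics && python3 - <<'E'
from rig import manip
import cv2
o=manip.get_obs();print(o)
for n in("scene","top"):
    f=manip.grab_frame(n)
    print(n,f["fx"],f["fy"],f["cx"],f["cy"],f["view"],[k for k in f if k!="pixels"])
    cv2.imwrite(f"pics/{n}0.png",f["pixels"][:,:,::-1])
E
```

```text
pics
{'time': 0.0, 'q': array([ 1.54918894,  0.50185852, -0.42677052,  1.5514449 ,  0.22078482,
        1.13831308, -0.21027777]), 'qvel': array([-0.00030198, -0.0004717 , -0.00021451, -0.00036944, -0.00126549,
        0.00052889, -0.00157455]), 'joint_efforts': array([-5.60974422e-04, -5.66586077e+01, -5.81630722e+00, -2.79106039e+01,
       -6.83854194e-02,  3.07826337e-02,  2.01201215e-04]), 'tool_pos': array([ 0.18238277, -0.62315151,  0.22567196]), 'ee_rot': array([ 9.89873578e-01,  1.41948329e-01, -1.04906982e-04, -9.80413853e-04]), 'contact_force': array([ 0.5971142 , -0.32328758,  0.33294729]), 'torque': array([ 0.02852981,  0.02926085, -0.00444112]), 'finger_gap': 0.09159361658267008}
scene 395.3467206871532 395.3467206871532 280.4357493592607 205.29284186373656 [[-0.64670061  0.76265887 -0.01139204  0.29765836]
 [-0.49350349 -0.40698743  0.76864527  0.18574036]
 [ 0.58157771  0.50270537  0.63957383 -1.29338081]
 [ 0.          0.          0.          1.        ]] ['fx', 'fy', 'cx', 'cy', 'view']
top 404.1955758270245 404.1955758270245 283.8169917276343 209.4480028752441 [[ 0.02949185 -0.99898433  0.03406675 -0.00345093]
 [ 0.98784613  0.03433266  0.15159581 -0.50041455]
 [-0.15261144  0.02918187  0.98785534 -0.98865201]
 [ 0.          0.          0.          1.        ]] ['fx', 'fy', 'cx', 'cy', 'view']
```

View pics/scene0.png

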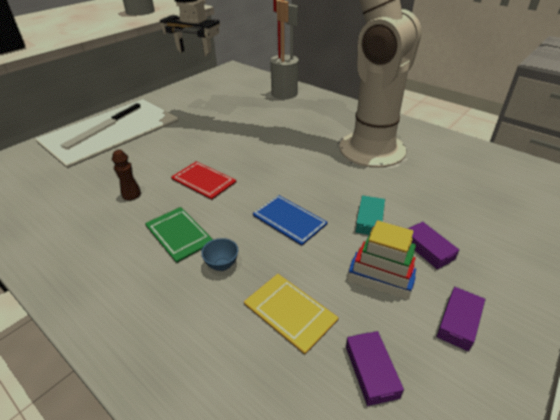

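View pics/top0.png

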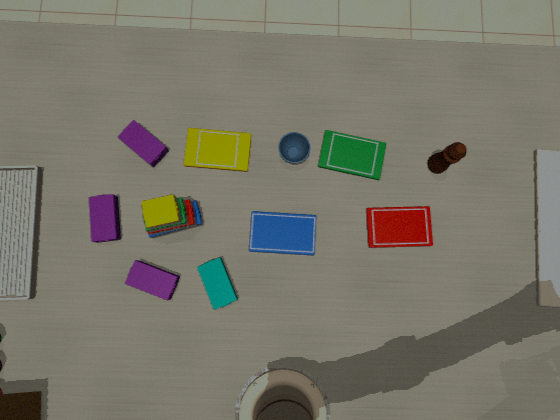

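The top view shows the stack near (165,213), with the yellow lid uppermost. The boards are at yellow (217,150), green (352,155), blue (282,233) and red (400,227). The bowl is at (294,148) and the mill at (447,157). The purple and turquoise boxes are decoys. Next I'll measure the board and tub poses.

```bash
cat > h.py <<'E'
from rig import manip
import cv2, numpy as np
HUE={'yellow':(22,35),'green':(50,75),'red':(0,6),'blue':(105,118)}
def grab(n,save=None):
    f=manip.grab_frame(n)
    if save: cv2.imwrite(f"pics/{save}.png",f["pixels"][:,:,::-1])
    return f
def cast(f,uv,z):
    uv=np.atleast_2d(uv).astype(float)
    d=np.c_[(uv[:,0]-f['cx'])/f['fx'],-(uv[:,1]-f['cy'])/f['fy'],-np.ones(len(uv))]
    R=f['view'][:3,:3];c=-R.T@f['view'][:3,3];w=d@R
    s=(z-c[2])/w[:,2]
    return c+w*s[:,None]
def proj(f,p):
    p=np.atleast_2d(p);q=p@f['view'][:3,:3].T+f['view'][:3,3]
    return np.c_[f['cx']+f['fx']*q[:,0]/-q[:,2],f['cy']-f['fy']*q[:,1]/-q[:,2]]
def blobs(f,col,amin=60,smin=120,vmin=60):
    hsv=cv2.cvtColor(f['pixels'],cv2.COLOR_RGB2HSV);lo,hi=HUE[col]
    m=cv2.inRange(hsv,(lo,smin,vmin),(hi,255,255))
    if col=='red': m|=cv2.inRange(hsv,(175,smin,vmin),(180,255,255))
    m=cv2.morphologyEx(m,cv2.MORPH_CLOSE,np.ones((5,5),np.uint8))
    cs,_=cv2.findContours(m,cv2.RETR_EXTERNAL,cv2.CHAIN_APPROX_NONE)
    return [c[:,0] for c in sorted(cs,key=cv2.contourArea,reverse=True) if cv2.contourArea(c)>amin]
def rect(f,c,z):
    p=cast(f,c,z)[:,:2]
    r=cv2.minAreaRect((p*1000).astype(np.float32))
    b=cv2.boxPoints(r);e=[b[1]-b[0],b[2]-b[1]];L=[np.hypot(*x) for x in e]
    i=int(np.argmax(L));yaw=np.arctan2(e[i][1],e[i][0])
    yaw=(yaw+np.pi/2)%np.pi-np.pi/2   # direction of long side
    return np.array(r[0])/1000,(round(float(L[i]),1),round(float(L[1-i]),1)),yaw
E
python3 - <<'E'
from h import *
for n in('top','scene'):
    f=grab(n)
    R=f['view'][:3,:3];print(n,'cam',-R.T@f['view'][:3,3])
    for c in HUE:
        for b in blobs(f,c):
            print(c,b.mean(0).round(0),'z12',rect(f,b,.012), 'z144',rect(f,b,.144) if c=='yellow' else '')
E
```

```text
top cam [0.34355474 0.04258385 1.05262348]
yellow [217. 149.] z12 (array([0.66004108, 0.1929368 ]), (170.9, 106.2), np.float32(1.5196635)) z144 (array([0.61989563, 0.17386502]), (149.2, 92.7), np.float32(1.5196658))
yellow [160. 211.] z12 (array([0.49022192, 0.33103641]), (90.5, 72.3), np.float32(-1.3086138)) z144 (array([0.47161771, 0.29444708]), (79.0, 63.2), np.float32(-1.3086122))
green [352. 154.] z12 (array([ 0.66048779, -0.1663927 ]), (167.7, 104.1), np.float32(1.3907546)) z144 
green [180. 214.] z12 (array([0.48618042, 0.27908139]), (74.6, 37.3), np.float32(-0.21451175)) z144 
red [399. 227.] z12 (array([ 0.47048846, -0.2909845 ]), (169.8, 105.0), np.float32(-1.510198)) z144 
red [176. 222.] z12 (array([0.47537396, 0.30663852]), (124.9, 66.3), np.float32(-1.2873429)) z144 
blue [282. 233.] z12 (array([0.44353784, 0.01345191]), (167.8, 104.3), np.float32(1.5422035)) z144 
blue [295. 144.] z12 (array([ 0.67891571, -0.01120703]), (77.5, 59.4), np.float32(1.5073563)) z144 
blue [196. 212.] z12 (array([0.48962988, 0.23653976]), (62.3, 15.2), np.float32(0.24415791)) z144 
scene cam
[... 181 characters left out ...]
8), np.float32(1.519332))
yellow [391. 236.] z12 (array([0.33781589, 0.24968422]), (97.7, 81.2), np.float32(-1.2983983)) z144 (array([0.4742514 , 0.29833444]), (78.6, 65.4), np.float32(-1.2983981))
green [178. 234.] z12 (array([ 0.66349713, -0.16079044]), (168.7, 100.3), np.float32(1.3948218)) z144 
green [409. 254.] z12 (array([0.36576816, 0.31185907]), (73.5, 12.5), np.float32(0.23857391)) z144 
red [203. 180.] z12 (array([ 0.47393503, -0.28531815]), (174.0, 106.8), np.float32(-1.5130111)) z144 
red [384. 265.] z12 (array([0.41760144, 0.27621143]), (126.5, 69.8), np.float32(-1.3034679)) z144 
blue [290. 220.] z12 (array([0.44859448, 0.01892481]), (167.1, 102.6), np.float32(1.5525223)) z144
```

```bash
cat >> h.py <<'E'
def go(x,y,z,yaw,o=None):
    "tool-frame shift (cm) and turn to reach target TCP with tool x along yaw (mod pi)"
    from scipy.spatial.transform import Rotation as Ro
    o=o or manip.get_obs();M=Ro.from_quat(o['ee_rot']).as_matrix()
    a=np.arctan2(M[1,0],M[0,0]);d=(yaw-a+np.pi/2)%np.pi-np.pi/2
    p=np.array([x,y,z])-o['tool_pos']
    print('t',round(o['time'],2),'pos',o['tool_pos'].round(4),'xyaw',round(a,3),'q',o['q'].round(2),'gap',round(o['finger_gap'],4),'F',o['contact_force'].round(1),'tilt',M[2,2].round(4))
    print('shift cm now axes',(M.T@p*100).round(2),'roll',round(-d,3))
    b=a+d;T=np.array([[np.cos(b),np.sin(b),0],[np.sin(b),-np.cos(b),0],[0,0,-1]])
    print('shift cm after turn',(T.T@p*100).round(2))
E
python3 -m crank '[[[0,0,-0.5],-0.15,1],[[0,0,-0.5],-0.15,1],[[0,0,-0.5],-0.15,1],[[0,0,-0.5],-0.15,1],[[0,0,-0.5],-0.15,1],[[0,0,-0.5],-0.15,1],[[0,0,-0.5],-0.15,1],[[0,0,-0.5],-0.15,1]]' 20
python3 -c "
from h import *
go(.5,-.2,.27,1.837)"
```

```text
time: 1.0
tool_pos: [0.1825, -0.6236, 0.2667]
ee_rot: [0.735, 0.678, 0.0, -0.0]
contact_force: [0.2, 0.2, 0.5]
finger_gap: 0.0914
t 1.0 pos [ 0.1825 -0.6236  0.2667] xyaw 1.491 q [ 1.72  0.52 -0.69  1.5   0.34  1.24  0.91] gap 0.0914 F [0.2 0.2 0.5] tilt -1.0
shift cm now axes [44.76 28.27 -0.32] roll -0.346
shift cm after turn [32.52 41.77 -0.33]
```

```bash
python3 -m crank '[[[2,3,0],0,1],[[3,4,0],0,1],[[3,4,0],0,1],[[4,3,0],0,1],[[4,2,0],0,1],[[4,2,0],0,1],[[4,2,0],0,1],[[4,2,0],0,1]]'
python3 -c "
from h import *
go(.45,.29,.24,1.837)"
```

```text
time: 1.8
tool_pos: [0.4265, -0.3621, 0.2667]
ee_rot: [0.737, 0.676, -0.0, 0.0]
contact_force: [0.6, -0.8, 0.0]
finger_gap: 0.0917
t 1.8 pos [ 0.4265 -0.3621  0.2667] xyaw 1.485 q [ 1.3   0.37 -0.81  1.73  0.29  1.17  0.32] gap 0.0917 F [ 0.6 -0.8  0. ] tilt -1.0
shift cm now axes [65.17 -3.26  2.66] roll -0.352
shift cm after turn [62.29 19.43  2.67]
```

```bash
python3 - <<'E'
from h import *
f=grab('top')
# mill / bowl reference positions via top
hsv=cv2.cvtColor(f['pixels'],cv2.COLOR_RGB2HSV)
m=cv2.inRange(hsv,(95,80,30),(118,255,160))
cs,_=cv2.findContours(m,0,2)
for c in cs:
    if cv2.contourArea(c)>200:
        (u,v),r=cv2.minEnclosingCircle(c);print('bowl?',u,v,r,cast(f,(u,v),.048))
print('mill base',cast(f,(437,163),.01),'bowl',cast(f,(294,148),.048))
E
```

```text
bowl? 282.35614013671875 232.95046997070312 37.46097946166992 [[0.4393668  0.01479966 0.048     ]]
bowl? 294.0 147.0263214111328 15.640822410583496 [[ 0.66249499 -0.00855243  0.048     ]]
mill base [[ 0.64550654 -0.39714069  0.01      ]] bowl [[ 0.6598941  -0.00861925  0.048     ]]
```

```bash
python3 -m crank '[[[4,0,0],-0.1,1],[[4,0.4,0],-0.1,1],[[4,0.8,0],-0.1,1],[[4,1.2,0],-0.05,1],[[4,1.4,0],0,1],[[4,1.4,0],0,1],[[4,1.4,0],0,1],[[4,1.4,0],0,1]]'
python3 -m crank '[[[4,1.4,0],0,1],[[4,1.4,0],0,1],[[4,1.4,0],0,1],[[4,1.4,0],0,1],[[3,1.4,0],0,1],[[3,1.4,0],0,1],[[2,1,0],0,1],[[0,0,0],0,1]]'
python3 -c "
from h import *
go(.473,.2964,.2,1.837)"
```

```text
time: 2.65
tool_pos: [0.4515, -0.0312, 0.2669]
ee_rot: [0.608, 0.794, -0.0, 0.0]
contact_force: [0.8, 0.3, -0.1]
finger_gap: 0.0919
time: 3.45
tool_pos: [0.4793, 0.2276, 0.2669]
ee_rot: [0.606, 0.796, 0.001, -0.001]
contact_force: [0.3, -0.0, -0.3]
finger_gap: 0.0918
t 3.45 pos [0.4793 0.2276 0.2669] xyaw 1.84 q [ 0.37  0.4  -1.08  1.79  0.37  1.18 -0.55] gap 0.0918 F [ 0.3 -0.  -0.3] tilt -1.0
shift cm now axes [6.78 1.22 6.71] roll 0.003
shift cm after turn [6.8  1.21 6.69]
```

```bash
python3 -m crank '[[[2.5,0.4,2],0,1],[[2.5,0.4,2],0,1],[[1.8,0.4,2.5],0,1],[[0,0,0],0,1]]'
python3 -c "
from h import *
go(.473,.2964,.113,1.837)
grab('scene','s1');grab('top','t1')"
```

```text
time: 3.85
tool_pos: [0.4712, 0.2927, 0.1989]
ee_rot: [0.607, 0.795, -0.002, -0.002]
contact_force: [-0.9, -0.6, 0.1]
finger_gap: 0.0918
t 3.85 pos [0.4712 0.2927 0.1989] xyaw 1.838 q [ 0.16  0.52 -1.    1.8   0.49  1.09 -0.75] gap 0.0918 F [-0.9 -0.6  0.1] tilt -1.0
shift cm now axes [0.31 0.31 8.59] roll 0.001
shift cm after turn [0.31 0.27 8.59]
```

View pics/s1.png

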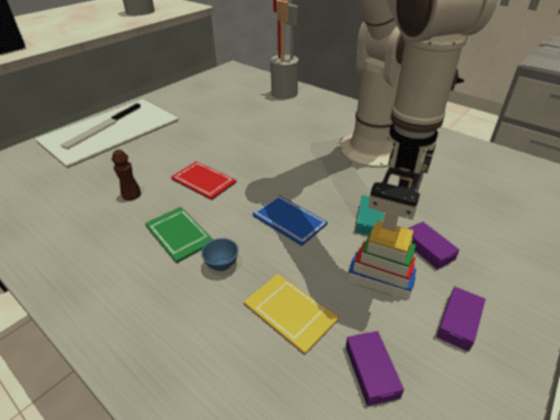

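The gripper sits above the yellow lid, at about (395,215) in the scene view. I'll descend from here.

```bash
python3 -m crank '[[[0.2,0.2,2.5],0,1],[[0.1,0.1,2.5],0,1],[[0,0,2],0,1],[[0,0,1],0,1],[[0,0,0.6],0,1],[[0,0,0],0,1]]'
python3 -c "
from h import *
go(.473,.2964,.113,1.837)"
python3 -m crank '[[[0,0,0],0,-1],[[0,0,0],0,-1],[[0,0,0],0,-1],[[0,0,0],0,-1],[[0,0,0],0,-1],[[0,0,0],0,-1]]' 20
```

```text
time: 4.55
tool_pos: [0.4763, 0.2955, 0.1161]
ee_rot: [0.608, 0.794, 0.0, 0.0]
contact_force: [0.0, 0.9, -0.0]
finger_gap: 0.0916
t 4.55 pos [0.4763 0.2955 0.1161] xyaw 1.834 q [ 0.08  0.63 -0.91  1.86  0.6   0.96 -0.84] gap 0.0916 F [ 0.   0.9 -0. ] tilt -1.0
shift cm now axes [ 0.18 -0.3   0.31] roll -0.003
shift cm after turn [ 0.18 -0.3   0.31]
time: 5.15
tool_pos: [0.4753, 0.2962, 0.116]
ee_rot: [0.608, 0.794, -0.0, -0.0]
contact_force: [-2.6, -1.8, 5.2]
finger_gap: 0.0621
```

```bash
python3 -m crank '[[[0,0,-0.5],0,-1],[[0,0,-1.5],0,-1],[[0,0,-2],0,-1],[[0,0,-2],0,-1],[[0,0,-1],0,-1],[[0,0,0],0,-1]]'
python3 -c "
from h import *
go(.661,.194,.06,1.52)
f=grab('top','t2');grab('scene','s2')
"
```

```text
time: 5.75
tool_pos: [0.4769, 0.297, 0.1877]
ee_rot: [0.608, 0.794, 0.002, 0.001]
contact_force: [0.6, 0.9, -1.8]
finger_gap: 0.0617
t 5.75 pos [0.4769 0.297  0.1877] xyaw 1.835 q [ 0.14  0.54 -0.99  1.81  0.51  1.07 -0.77] gap 0.0617 F [ 0.6  0.9 -1.8] tilt -1.0
shift cm now axes [-14.75  15.04  12.82] roll 0.315
shift cm after turn [-9.35 18.91 12.77]
```

View pics/s2.png

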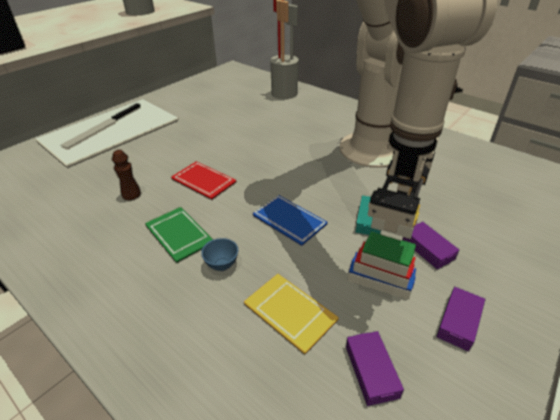

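View pics/t2.png

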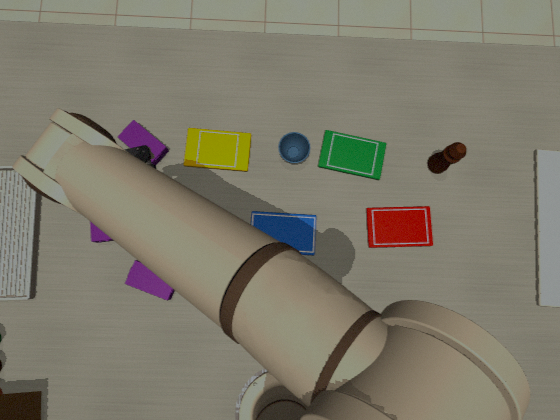

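The yellow tub is held and clear of the green lid, which shows at (390,245) in the scene view. I'll carry it to its board.

```bash
python3 -m crank '[[[0,0,0],0.1,-1],[[0,1,0],0.1,-1],[[-1,2.5,0],0.115,-1],[[-2,3,0],0,-1],[[-2,3.5,1],0,-1],[[-2,3.5,2],0,-1],[[-1.5,3,2],0,-1],[[-0.5,1.5,2],0,-1]]'
python3 -c "
from h import *
go(.661,.194,.06,1.52)"
```

```text
time: 6.65
tool_pos: [0.6545, 0.1974, 0.1128]
ee_rot: [0.727, 0.687, -0.001, 0.001]
contact_force: [0.2, 0.3, -1.9]
finger_gap: 0.0619
t 6.65 pos [0.6545 0.1974 0.1128] xyaw 1.515 q [ 0.17  0.78 -0.78  1.54  0.6   1.08 -0.81] gap 0.0619 F [ 0.2  0.3 -1.9] tilt -1.0
shift cm now axes [-0.28  0.67  5.28] roll -0.005
shift cm after turn [-0.3   0.66  5.28]
```

```bash
python3 -m crank '[[[-0.2,0.5,2],0,-1],[[0,0.1,2],0,-1],[[0,0,2],0,-1],[[0,0,1],0,-1],[[0,0,0.8],0,-1],[[0,0,0.5],0,-1],[[0,0,0.4],0,-1],[[0,0,0],0,-1]]'
python3 -c "
from h import *
go(.661,.194,.02,1.52);grab('scene','s3')"
```

```text
time: 7.45
tool_pos: [0.6579, 0.1999, 0.0289]
ee_rot: [0.725, 0.689, 0.0, 0.0]
contact_force: [0.8, 0.1, -1.6]
finger_gap: 0.0617
t 7.45 pos [0.6579 0.1999 0.0289] xyaw 1.52 q [ 0.13  0.88 -0.72  1.56  0.67  0.96 -0.85] gap 0.0617 F [ 0.8  0.1 -1.6] tilt -1.0
shift cm now axes [-0.57  0.34  0.89] roll -0.0
shift cm after turn [-0.57  0.34  0.89]
```

View pics/s3.png

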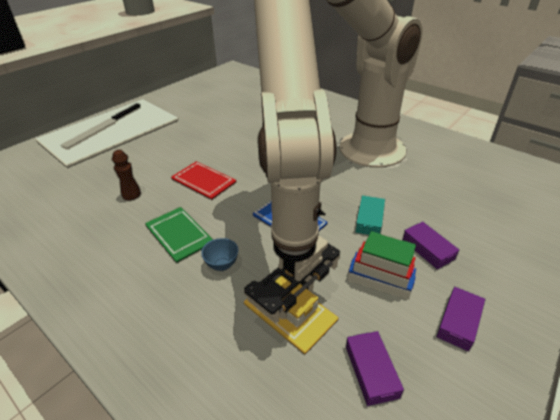

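The tub hovers over the yellow board near (295,305) and is about 6 mm off in y. I'll correct that and lower it.

```bash
python3 -m crank '[[[-0.3,0.2,0.2],0,-1],[[-0.3,0.1,0.2],0,-1],[[0,0,0.2],0,-1],[[0,0,0.1],0,-1],[[0,0,0.1],0,-1],[[0,0,0],0,-1],[[0,0,0],0,-1]]'
python3 -c "
from h import *
go(.661,.194,.02,1.52)"
```

```text
time: 8.2
tool_pos: [0.6605, 0.1939, 0.0207]
ee_rot: [0.725, 0.689, 0.0, -0.0]
contact_force: [0.3, -0.8, -2.3]
finger_gap: 0.0616
t 8.2 pos [0.6605 0.1939 0.0207] xyaw 1.52 q [ 0.14  0.89 -0.71  1.56  0.67  0.95 -0.84] gap 0.0616 F [ 0.3 -0.8 -2.3] tilt -1.0
shift cm now axes [0.01 0.05 0.07] roll 0.0
shift cm after turn [0.01 0.05 0.07]
```

```bash
python3 -m crank '[[[0,0,0.1],0,-1],[[0,0,0],0,-1],[[0,0,0],0,-1]]'
python3 -m crank '[[[0,0,0.1],0,-1],[[0,0,0],0,-1],[[0,0,0],0,-1]]'
```

```text
time: 8.5
tool_pos: [0.6607, 0.194, 0.0201]
ee_rot: [0.725, 0.689, 0.0, 0.0]
contact_force: [-0.3, 0.6, 1.3]
finger_gap: 0.0617
time: 8.8
tool_pos: [0.6607, 0.194, 0.02]
ee_rot: [0.725, 0.689, 0.0, 0.0]
contact_force: [-3.7, -1.5, 6.6]
finger_gap: 0.0618
```

Contact at TCP z = 0.020, as predicted. I'll release with a slow opening and then rise.

```bash
python3 -m crank '[[[0,0,-0.1],0,0.6],[[0,0,0],0,0.8],[[0,0,0],0,1],[[0,0,0],0,1],[[0,0,-0.5],0,1],[[0,0,-2],0,1],[[0,0,-3],0,1],[[0,0,-4],0,1]]'
python3 -m crank '[[[0,-2,-3],0,1],[[2,-2,-2],0,1],[[2,-3,0],0,1],[[0,0,0],0,1]]'
python3 - <<'E'
from h import *
f=grab('scene','s4');t=grab('top','t4')
for n,g in(('s',f),('t',t)):
  for c in('yellow','green'):
    for b in blobs(g,c):
        print(n,c,b.mean(0).round(),'z48',rect(g,b,.048),'z108',rect(g,b,.108))
go(.473,.2964,.2,1.837)
E
```

```text
time: 9.6
tool_pos: [0.6595, 0.1935, 0.1156]
ee_rot: [0.725, 0.689, -0.001, -0.001]
contact_force: [0.8, -0.3, 0.1]
finger_gap: 0.0917
time: 10.0
tool_pos: [0.5886, 0.2432, 0.1683]
ee_rot: [0.722, 0.692, 0.002, -0.001]
contact_force: [0.0, 0.7, -0.6]
finger_gap: 0.0918
s yellow [315. 332.] z48 (array([0.68499847, 0.27777368]), (98.6, 28.0), np.float32(-0.07105696)) z108 (array([0.7179472 , 0.29849759]), (89.4, 25.4), np.float32(-0.07105708))
s yellow [256. 302.] z48 (array([0.71242285, 0.14392065]), (66.8, 35.3), np.float32(0.73915017)) z108 (array([0.74279999, 0.1771965 ]), (60.6, 32.0), np.float32(0.73915064))
s green [178. 234.] z48 (array([ 0.6835849 , -0.12594695]), (159.9, 94.9), np.float32(1.3987294)) z108 (array([ 0.71666614, -0.06736443]), (144.9, 86.0), np.float32(1.398728))
s green [389. 248.] z48 (array([0.41188928, 0.27708356]), (103.9, 71.9), np.float32(-1.3365524)) z108 (array([0.47044855, 0.29787219]), (94.1, 65.2), np.float32(-1.3365524))
t green [352. 154.] z48 (array([ 0.64918915, -0.15914636]), (161.8, 101.2), np.float32(1.39229)) z108 (array([ 0.63093542, -0.14709824]), (152.2, 95.2), np.float32(1.3922905))
t green [164. 214.] z48 (array([0.47812683, 0.31065356]), (103.6, 65.1), np.float32(-1.3172841)) z108 (array([0.4700896, 0.2946434]), (97.4, 61.2), np.float32(-1.3172846))
t 10.1 pos [0.5923 0.2384 0.1667] xyaw 1.523 q [ 0.16  0.65 -0.84  1.63  0.53  1.1  -0.88] gap 0.0914 F [ 0.1 -1.7 -0.5] tilt -1.0
shift cm now axes [  5.22 -12.19  -3.35] roll -0.314
shift cm after turn [ 8.73 -9.99 -3.33]
```

View pics/t4.png

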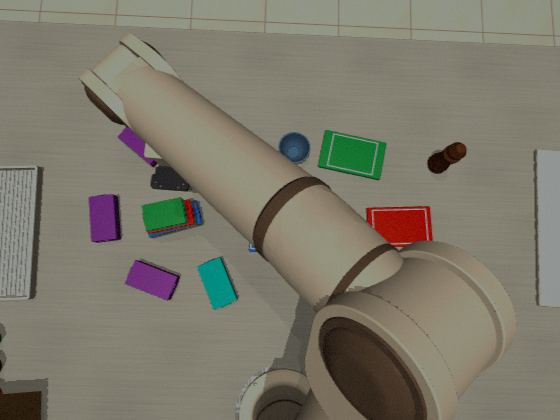

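View pics/s4.png

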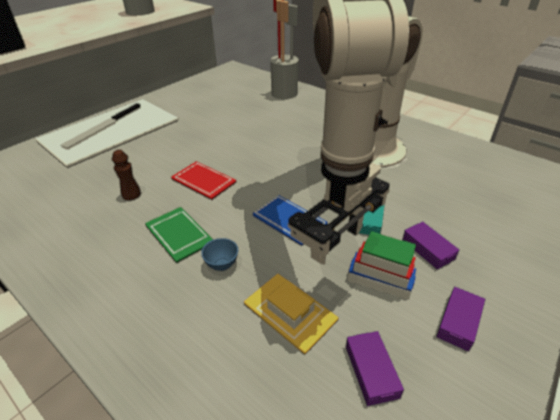

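The yellow tub lies inside its outline, near (290,297) in the scene view. The green lid centre is about (0.470, 0.296) with yaw 1.82.

```bash
python3 -m crank '[[[0,-2,-2],-0.1,1],[[1,-3,-1],-0.1,1],[[2,-3,0],-0.1,1],[[2.5,-2,0],0,1],[[2,-1,0],0,1],[[0,0,0],0,1]]'
python3 -c "
from h import *
go(.4703,.2963,.080,1.82)"
```

```text
time: 10.7
tool_pos: [0.4677, 0.3006, 0.1958]
ee_rot: [0.612, 0.791, 0.001, -0.0]
contact_force: [-0.1, -0.2, 0.4]
finger_gap: 0.0917
t 10.7 pos [0.4677 0.3006 0.1958] xyaw 1.824 q [ 0.14  0.52 -0.99  1.81  0.49  1.08 -0.78] gap 0.0917 F [-0.1 -0.2  0.4] tilt -1.0
shift cm now axes [-0.5   0.13 11.58] roll 0.004
shift cm after turn [-0.48  0.14 11.58]
```

```bash
python3 -m crank '[[[-0.3,0.1,2],0,1],[[-0.2,0,2],0,1],[[0,0,2],0,1],[[0,0,2],0,1],[[0,0,1.8],0,1],[[0,0,1.2],0,1],[[0,0,0.5],0,1],[[0,0,0],0,1]]'
python3 -c "
from h import *
go(.4703,.2963,.080,1.82)"
```

```text
time: 11.5
tool_pos: [0.4716, 0.2935, 0.0793]
ee_rot: [0.614, 0.789, -0.0, -0.0]
contact_force: [-0.4, -0.8, 0.5]
finger_gap: 0.092
t 11.5 pos [0.4716 0.2935 0.0793] xyaw 1.82 q [ 0.05  0.67 -0.87  1.89  0.65  0.89 -0.89] gap 0.092 F [-0.4 -0.8  0.5] tilt -1.0
shift cm now axes [ 0.31 -0.06 -0.07] roll -0.0
shift cm after turn [ 0.31 -0.06 -0.07]
```

```bash
python3 -m crank '[[[0.3,0,0],0,-1],[[0,0,0],0,-1],[[0,0,0],0,-1],[[0,0,0],0,-1],[[0,0,0],0,-1],[[0,0,0],0,-1]]' 20
python3 -m crank '[[[0,0,-0.5],0,-1],[[0,0,-1.5],0,-1],[[0,0,-2],0,-1],[[0,0,-3],0,-1],[[0,0,-3],0,-1],[[0,0,-2],0,-1],[[0,0,0],0,-1]]'
python3 -c "
from h import *
go(.661,-.165,.1,1.392);grab('scene','s5')"
```

```text
time: 12.1
tool_pos: [0.4707, 0.2966, 0.0801]
ee_rot: [0.614, 0.789, -0.0, 0.0]
contact_force: [-2.7, -1.1, 4.0]
finger_gap: 0.0622
time: 12.8
tool_pos: [0.4726, 0.2982, 0.2034]
ee_rot: [0.614, 0.789, 0.003, 0.001]
contact_force: [-0.2, 0.5, -2.6]
finger_gap: 0.0615
t 12.8 pos [0.4726 0.2982 0.2034] xyaw 1.82 q [ 0.15  0.51 -1.    1.8   0.49  1.09 -0.77] gap 0.0615 F [-0.2  0.5 -2.6] tilt -1.0
shift cm now axes [-49.55   6.78  10.3 ] roll 0.428
shift cm after turn [-42.23  26.78  10.34]
```

View pics/s5.png

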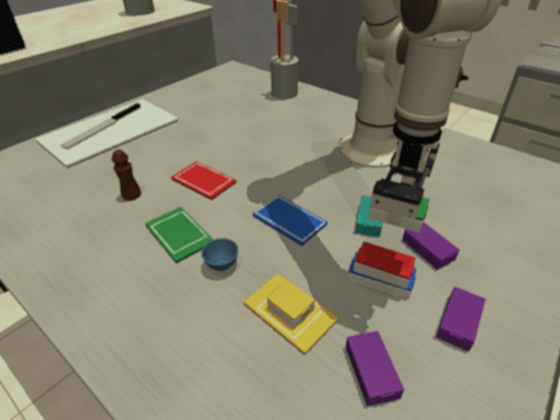

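```bash
python3 -m crank '[[[-1,0.5,0],0.1,-1],[[-2,1,0],0.1,-1],[[-3,1.5,0],0.1,-1],[[-3.5,2,0],0.1,-1],[[-4,2.4,0],0.028,-1],[[-4,2.4,0],0,-1],[[-4,2.4,0],0,-1],[[-4,2.4,0],0,-1]]'
python3 -m crank '[[[-4,2.4,0],0,-1],[[-4,2.4,0],0,-1],[[-3,2,0],0,-1],[[-2,2,0],0,-1],[[-1,1,0],0,-1],[[0,0,0],0,-1]]'
python3 -c "
from h import *
go(.661,-.165,.06,1.392)"
```

```text
time: 13.65
tool_pos: [0.5923, 0.0284, 0.1981]
ee_rot: [0.767, 0.641, -0.001, -0.001]
contact_force: [-0.2, 1.2, -2.6]
finger_gap: 0.0618
time: 14.25
tool_pos: [0.6642, -0.1266, 0.1978]
ee_rot: [0.768, 0.64, -0.001, -0.001]
contact_force: [-0.4, 0.0, -3.4]
finger_gap: 0.0623
t 14.25 pos [ 0.6642 -0.1266  0.1978] xyaw 1.389 q [ 0.66  0.66 -0.78  1.49  0.49  1.19 -0.38] gap 0.0623 F [-0.4  0.  -3.4] tilt -1.0
shift cm now axes [-3.83  0.41 13.78] roll -0.003
shift cm after turn [-3.83  0.37 13.78]
```

```bash
python3 -m crank '[[[-2,0.2,0],0,-1],[[-1.8,0.2,2],0,-1],[[0,0,3],0,-1],[[0,0,3],0,-1],[[0,0,3],0,-1],[[0,0,2],0,-1],[[0,0,1],0,-1],[[0,0,0],0,-1]]'
python3 -c "
from h import *
go(.661,-.165,.022,1.392)"
```

```text
time: 15.05
tool_pos: [0.6602, -0.162, 0.0578]
ee_rot: [0.767, 0.641, -0.001, -0.001]
contact_force: [0.5, -0.2, -3.7]
finger_gap: 0.062
t 15.05 pos [ 0.6602 -0.162   0.0578] xyaw 1.393 q [ 0.66  0.82 -0.69  1.57  0.6   0.98 -0.4 ] gap 0.062 F [ 0.5 -0.2 -3.7] tilt -1.0
shift cm now axes [-0.28  0.14  3.58] roll 0.001
shift cm after turn [-0.28  0.13  3.58]
```

```bash
python3 -m crank '[[[-0.3,0.1,1],0,-1],[[0,0,1],0,-1],[[0,0,0.8],0,-1],[[0,0,0.4],0,-1],[[0,0,0.2],0,-1],[[0,0,0.2],0,-1],[[0,0,0],0,-1]]'
python3 -c "
from h import *
go(.661,-.165,.020,1.392)"
```

```text
time: 15.75
tool_pos: [0.6621, -0.1658, 0.0237]
ee_rot: [0.767, 0.641, 0.0, 0.0]
contact_force: [-0.2, 0.8, -2.5]
finger_gap: 0.0618
t 15.75 pos [ 0.6621 -0.1658  0.0237] xyaw 1.392 q [ 0.65  0.86 -0.67  1.58  0.63  0.93 -0.41] gap 0.0618 F [-0.2  0.8 -2.5] tilt -1.0
shift cm now axes [ 0.06 -0.12  0.37] roll -0.0
shift cm after turn [ 0.06 -0.12  0.37]
```

```bash
python3 -m crank '[[[0,0,0.2],0,-1],[[0,0,0.1],0,-1],[[0,0,0.1],0,-1],[[0,0,0],0,-1],[[0,0,0],0,-1]]'
```

```text
time: 16.25
tool_pos: [0.6621, -0.1659, 0.0201]
ee_rot: [0.767, 0.641, 0.0, 0.0]
contact_force: [-1.8, -0.2, 1.6]
finger_gap: 0.062
```

```bash
python3 -m crank '[[[0,0,-0.1],0,0.6],[[0,0,0],0,0.8],[[0,0,0],0,1],[[0,0,0],0,1],[[0,0,-0.5],0,1],[[0,0,-2],0,1],[[0,0,-3],0,1],[[0,0,-4],0,1]]'
python3 -m crank '[[[0,0,-4],0,1],[[2,-1,-3],-0.1,1],[[4,-2,0],-0.1,1],[[4,-2,0],-0.1,1],[[4,-2,0],-0.1,1],[[4,-2,0],0,1],[[4,-2,0],0,1],[[0,0,0],0,1]]'
python3 - <<'E'
from h import *
f=grab('scene','s6');t=grab('top','t6')
for n,g in(('s',f),('t',t)):
  for c in('yellow','green','red'):
    for b in blobs(g,c):
        print(n,c,b.mean(0).round(),'z48',rect(g,b,.048),'z72',rect(g,b,.072))
go(.4703,.2963,.2,1.837)
E
```

```text
time: 17.05
tool_pos: [0.661, -0.1655, 0.1166]
ee_rot: [0.767, 0.641, -0.001, -0.001]
contact_force: [0.6, -0.6, 0.4]
finger_gap: 0.0916
time: 17.85
tool_pos: [0.533, 0.0497, 0.1877]
ee_rot: [0.621, 0.784, 0.0, 0.0]
contact_force: [0.2, 0.2, 0.3]
finger_gap: 0.0919
s yellow [291. 312.] z48 (array([0.68140619, 0.21188177]), (159.8, 100.0), np.float32(1.5244652)) z72 (array([0.6947204 , 0.22264294]), (153.8, 96.3), np.float32(1.5244657))
s green [180. 235.] z48 (array([ 0.6832915 , -0.12763551]), (163.1, 94.9), np.float32(1.3987292)) z72 (array([ 0.69653497, -0.10413919]), (157.0, 91.4), np.float32(1.3987294))
s red [386. 260.] z48 (array([0.44911078, 0.2875752 ]), (119.9, 67.2), np.float32(-1.3212774)) z72 (array([0.47113837, 0.29549707]), (115.4, 64.7), np.float32(-1.3212774))
s red [203. 179.] z48 (array([ 0.50385425, -0.24362573]), (164.9, 100.5), np.float32(-1.5087994)) z72 (array([ 0.52382837, -0.21577863]), (158.7, 96.8), np.float32(-1.5087999))
t yellow [213. 151.] z48 (array([0.64907562, 0.1880923 ]), (164.2, 102.4), np.float32(1.5183583)) z72 (array([0.64177679, 0.18461615]), (160.3, 99.9), np.float32(1.5183583))
t green [361. 151.] z48 (array([ 0.64817102, -0.16687164]), (146.1, 100.4), np.float32(1.3891829)) z72 (array([ 0.64089398, -0.16186783]), (142.7, 98.0), np.float32(1.3891824))
t red [168. 216.] z48 (array([0.47206076, 0.29848969]), (121.9, 64.4), np.float32(-1.3178947)) z72 (array([0.46899078, 0.29237619]), (119.0, 62.9), np.float32(-1.317895))
t red [418. 221.] z48 (array([ 0.46844073, -0.31573218]), (100.5, 91.2), np.float32(0.06946063)) z72 (array([ 0.46545724, -0.30717221]), (98.1, 89.0), np.float32(0.06946087))
t 17.95 pos [0.5369 0.0442 0.1874] xyaw 1.795 q [ 0.63  0.49 -0.97  1.86  0.47  1.04 -0.31] gap 0.0918 F [ 1.1 -0.5  0.5] tilt -1.0
shift cm now axes [26.06 -0.89 -1.31] roll -0.042
shift cm after turn [26.08  0.2  -1.26]
```

View pics/t6.png

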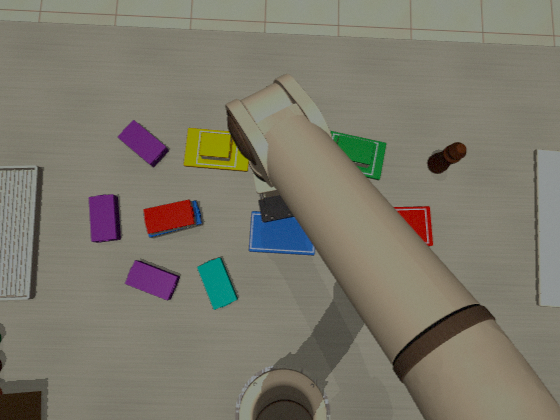

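View pics/s6.png

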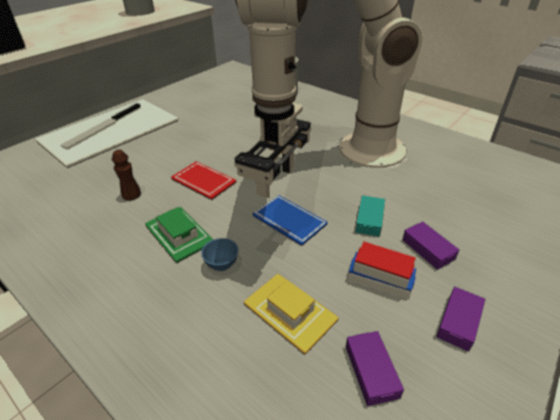

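Yellow at (291,303) and green at (178,228) in the scene view both lie inside their outlines. Next is red, centred at about (0.470, 0.294) with yaw 1.822.

```bash
python3 -m crank '[[[3,0,0],-0.027,1],[[4,0,0],0,1],[[4,0,0],0,1],[[4,0,0],0,1],[[4,0,0],0,1],[[3.5,0,0],0,1],[[2,0,0],0,1],[[0,0,0],0,1]]'
python3 -c "
from h import *
go(.470,.294,.044,1.822)"
```

```text
time: 18.75
tool_pos: [0.4775, 0.2842, 0.1869]
ee_rot: [0.613, 0.79, 0.001, -0.0]
contact_force: [0.3, -0.1, 0.7]
finger_gap: 0.092
t 18.75 pos [0.4775 0.2842 0.1869] xyaw 1.822 q [ 0.16  0.52 -0.97  1.82  0.49  1.06 -0.75] gap 0.092 F [ 0.3 -0.1  0.7] tilt -1.0
shift cm now axes [ 1.11 -0.5  14.29] roll 0.0
shift cm after turn [ 1.14 -0.48 14.29]
```

```bash
python3 -m crank '[[[0.6,-0.3,1.5],0,1],[[0.5,-0.2,2.5],0,1],[[0,0,3],0,1],[[0,0,3],0,1],[[0,0,2],0,1],[[0,0,1],0,1],[[0,0,0.5],0,1],[[0,0,0],0,1]]'
python3 -c "
from h import *
go(.470,.294,.044,1.822)"
```

```text
time: 19.55
tool_pos: [0.4703, 0.2896, 0.0504]
ee_rot: [0.615, 0.789, -0.0, -0.0]
contact_force: [0.9, 0.7, -1.4]
finger_gap: 0.0915
t 19.55 pos [0.4703 0.2896 0.0504] xyaw 1.818 q [ 0.02  0.7  -0.82  1.91  0.68  0.84 -0.91] gap 0.0915 F [ 0.9  0.7 -1.4] tilt -1.0
shift cm now axes [0.43 0.08 0.64] roll -0.004
shift cm after turn [0.43 0.08 0.64]
```

```bash
python3 -m crank '[[[0.3,0.1,0.4],0,1],[[0.1,0,0.2],0,1],[[0,0,0],0,-1],[[0,0,0],0,-1],[[0,0,0],0,-1],[[0,0,0],0,-1],[[0,0,0],0,-1],[[0,0,0],0,-1]]' 20
python3 -m crank '[[[0,0,-0.5],0,-1],[[0,0,-1.5],0,-1],[[0,0,-2],0,-1],[[0,0,-3],0,-1],[[0,0,-3],0,-1],[[0,0,-3],0,-1],[[0,0,-2],0,-1],[[0,0,0],0,-1]]'
python3 -c "
from h import *
go(.471,-.289,.1,1.631);grab('scene','s7')"
```

```text
time: 20.35
tool_pos: [0.4697, 0.2944, 0.0449]
ee_rot: [0.614, 0.789, -0.0, -0.0]
contact_force: [-1.0, -1.0, 2.7]
finger_gap: 0.0616
time: 21.15
tool_pos: [0.4716, 0.2961, 0.1985]
ee_rot: [0.614, 0.789, 0.003, 0.001]
contact_force: [-0.2, -0.9, -2.3]
finger_gap: 0.0619
t 21.15 pos [0.4716 0.2961 0.1985] xyaw 1.819 q [ 0.14  0.51 -0.98  1.81  0.48  1.08 -0.77] gap 0.0619 F [-0.2 -0.9 -2.3] tilt -1.0
shift cm now axes [-56.72 -14.49   9.68] roll 0.188
shift cm after turn [-58.4   -3.58   9.85]
```

View pics/s7.png

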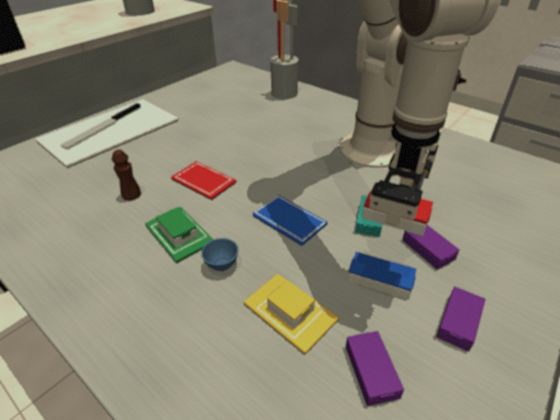

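The red tub is held at (400,205) in the scene view, and the blue tub is left at (383,272). I'll carry red to its board.

```bash
python3 -m crank '[[[-1,0,0],0.05,-1],[[-3,-0.2,0],0.05,-1],[[-4,-0.3,0],0.05,-1],[[-4,-0.3,0],0.038,-1],[[-4,-0.3,0],0,-1],[[-4,-0.3,0],0,-1],[[-4,-0.3,0],0,-1],[[-4,-0.3,0],0,-1]]'
python3 -m crank '[[[-4,-0.3,0],0,-1],[[-4,-0.3,0],0,-1],[[-4,-0.3,0],0,-1],[[-4,-0.3,0],0,-1],[[-4,-0.3,0],0,-1],[[-4,-0.2,0],0,-1],[[-2,-0.1,0],0,-1],[[0,0,0],0,-1]]'
python3 -c "
from h import *
go(.471,-.289,.06,1.631)"
```

```text
time: 22.0
tool_pos: [0.4763, 0.0118, 0.1933]
ee_rot: [0.687, 0.727, -0.001, -0.001]
contact_force: [2.1, 0.0, -2.5]
finger_gap: 0.0618
time: 22.8
tool_pos: [0.473, -0.251, 0.1927]
ee_rot: [0.689, 0.725, -0.001, -0.001]
contact_force: [0.0, 0.3, -3.4]
finger_gap: 0.062
t 22.8 pos [ 0.473  -0.251   0.1927] xyaw 1.621 q [ 1.13  0.44 -0.87  1.86  0.39  1.03  0.15] gap 0.062 F [ 0.   0.3 -3.4] tilt -1.0
shift cm now axes [-3.8  -0.35 13.27] roll -0.01
shift cm after turn [-3.78 -0.43 13.27]
```

```bash
python3 -m crank '[[[-2,-0.2,0],-0.01,-1],[[-1.8,-0.2,2],0,-1],[[0,0,3],0,-1],[[0,0,3],0,-1],[[0,0,2.5],0,-1],[[0,0,1.5],0,-1],[[0,0,1],0,-1],[[0,0,0],0,-1]]'
python3 -c "
from h import *
go(.471,-.289,.023,1.631)"
```

```text
time: 23.6
tool_pos: [0.4731, -0.2835, 0.0636]
ee_rot: [0.682, 0.731, -0.0, -0.001]
contact_force: [0.1, -0.9, -2.0]
finger_gap: 0.0619
t 23.6 pos [ 0.4731 -0.2835  0.0636] xyaw 1.641 q [ 1.06  0.64 -0.73  1.91  0.57  0.82  0.09] gap 0.0619 F [ 0.1 -0.9 -2. ] tilt -1.0
shift cm now axes [-0.54 -0.24  4.05] roll 0.01
shift cm after turn [-0.53 -0.24  4.06]
```

```bash
python3 -m crank '[[[-0.3,-0.1,1],0.01,-1],[[-0.2,-0.1,1],0,-1],[[0,0,0.8],0,-1],[[0,0,0.5],0,-1],[[0,0,0.4],0,-1],[[0,0,0.2],0,-1],[[0,0,0],0,-1],[[0,0,0],0,-1]]'
python3 -c "
from h import *
go(.471,-.289,.0205,1.631)"
```

```text
time: 24.4
tool_pos: [0.4725, -0.2895, 0.0259]
ee_rot: [0.686, 0.728, 0.0, 0.0]
contact_force: [-1.1, -0.3, -2.2]
finger_gap: 0.0618
t 24.4 pos [ 0.4725 -0.2895  0.0259] xyaw 1.631 q [ 1.03  0.69 -0.69  1.92  0.63  0.76  0.05] gap 0.0618 F [-1.1 -0.3 -2.2] tilt -1.0
shift cm now axes [ 0.05 -0.15  0.54] roll -0.0
shift cm after turn [ 0.05 -0.15  0.54]
```

```bash
python3 -m crank '[[[0,-0.1,0.2],0,-1],[[0,0,0.1],0,-1],[[0,0,0.1],0,-1],[[0,0,0.1],0,-1],[[0,0,0],0,-1],[[0,0,0],0,-1]]'
```

```text
time: 25.0
tool_pos: [0.4713, -0.2896, 0.0209]
ee_rot: [0.686, 0.728, -0.0, 0.0]
contact_force: [-0.9, 0.6, -0.3]
finger_gap: 0.062
```

```bash
python3 -m crank '[[[0,0,0.1],0,-1],[[0,0,0],0,-1],[[0,0,0],0,-1]]'
```

```text
time: 25.3
tool_pos: [0.4713, -0.2896, 0.0208]
ee_rot: [0.686, 0.728, -0.0, 0.0]
contact_force: [-3.5, 2.2, 9.8]
finger_gap: 0.0619
```

The red tub has landed, so I'll release it.

```bash
python3 -m crank '[[[0,0,-0.1],0,0.6],[[0,0,0],0,0.8],[[0,0,0],0,1],[[0,0,0],0,1],[[0,0,-0.5],0,1],[[0,0,-2],0,1],[[0,0,-3],0,1],[[0,0,-4],0,1]]'
python3 -m crank '[[[0,0,-4],0,1],[[2,0,-2],-0.1,1],[[4,0,0],-0.1,1],[[4,0.5,0],0,1],[[4,1,0],0,1],[[4,1,0],0,1],[[4,1,0],0,1],[[0,0,0],0,1]]'
python3 - <<'E'
from h import *
f=grab('scene','s8');t=grab('top','t8')
for n,g in(('s',f),('t',t)):
  for c in('red','blue'):
    for b in blobs(g,c):
        print(n,c,b.mean(0).round(),'z48',rect(g,b,.048),'z36',rect(g,b,.036))
go(.470,.294,.18,1.82)
E
```

```text
time: 26.1
tool_pos: [0.4701, -0.2887, 0.1156]
ee_rot: [0.685, 0.728, -0.0, -0.002]
contact_force: [0.3, -1.4, 0.2]
finger_gap: 0.0919
time: 26.9
tool_pos: [0.4562, -0.0603, 0.1766]
ee_rot: [0.606, 0.796, 0.001, 0.0]
contact_force: [0.5, 0.3, 0.2]
finger_gap: 0.0919
s red [203. 178.] z48 (array([ 0.49720782, -0.25146518]), (179.7, 114.7), np.float32(-1.5081645)) z36 (array([ 0.48709613, -0.26553574]), (183.1, 116.9), np.float32(-1.5081646))
s blue [290. 220.] z48 (array([0.47952216, 0.0446909 ]), (157.9, 97.7), np.float32(1.5435592)) z36 (array([0.46907861, 0.03617471]), (160.8, 99.5), np.float32(1.5435587))
s blue [383. 271.] z48 (array([0.4809039 , 0.29874469]), (131.4, 61.1), np.float32(-1.2712114)) z36 (array([0.47048642, 0.29499323]), (133.8, 62.2), np.float32(-1.271211))
t red [425. 224.] z48 (array([ 0.47013254, -0.33994608]), (100.0, 42.4), np.float32(0.057496548)) z36 (array([ 0.47164447, -0.34451532]), (101.2, 42.9), np.float32(0.057496667))
t blue [280. 234.] z48 (array([0.44008893, 0.01564404]), (159.7, 100.7), np.float32(1.5422035)) z36 (array([0.44124197, 0.01532225]), (161.6, 101.9), np.float32(1.5422035))
t blue [172. 218.] z48 (array([0.46707184, 0.28823798]), (136.2, 60.7), np.float32(-1.2715812)) z36 (array([0.46854712, 0.29117224]), (137.8, 61.5), np.float32(-1.271582))
t blue [293. 139.] z48 (array([ 0.6861416 , -0.00482649]), (63.1, 28.1), np.float32(-1.4271166)) z36 (array([ 0.69023364, -0.00539283]), (63.8, 28.4), np.float32(-1.4271184))
t 27.0 pos [ 0.4564 -0.0656  0.1761] xyaw 1.834 q [ 0.95  0.35 -1.01  2.05  0.37  0.94  0.01] gap 0.0916 F [ 0.2 -0.1  0.2] tilt -1.0
shift cm now axes [34.37 10.67 -0.42] roll 0.014
shift cm after turn [34.52 10.18 -0.39]
```

View pics/s8.png

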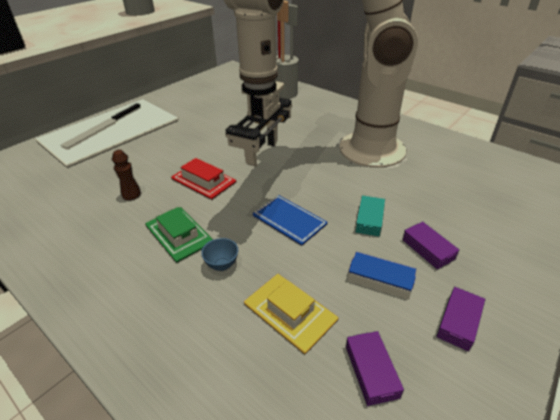

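View pics/t8.png

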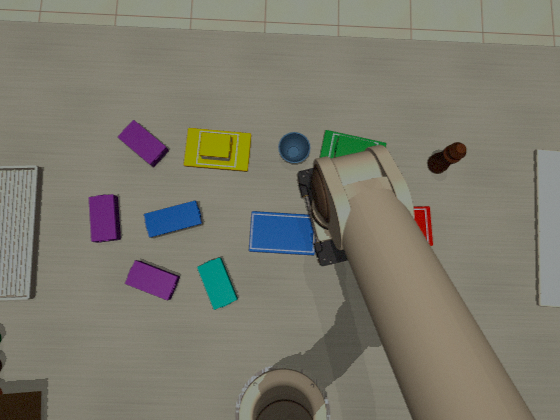

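The red tub at (203,172) in the scene view is in place. Blue is centred at about (0.4695, 0.293) with yaw 1.870.

```bash
python3 -m crank '[[[3,0.8,0],-0.036,1],[[4,1,0],0,1],[[4,1,0],0,1],[[4,1,0],0,1],[[4,1,0],0,1],[[4,1,0],0,1],[[4,1,0],0,1],[[3,1,0],0,1]]'
python3 -c "
from h import *
go(.4695,.293,.10,1.870)"
```

```text
time: 27.8
tool_pos: [0.4451, 0.2443, 0.1758]
ee_rot: [0.596, 0.803, 0.0, 0.0]
contact_force: [0.3, -0.2, 0.7]
finger_gap: 0.0919
t 27.8 pos [0.4451 0.2443 0.1758] xyaw 1.866 q [ 0.25  0.46 -1.    1.94  0.46  0.99 -0.67] gap 0.0919 F [ 0.3 -0.2  0.7] tilt -1.0
shift cm now axes [3.94 3.75 7.58] roll -0.004
shift cm after turn [3.93 3.77 7.58]
```

```bash
python3 -m crank '[[[2,2,0],-0.004,1],[[1.9,1.7,1],0,1],[[0,0,3],0,1],[[0,0,3],0,1],[[0,0,3],0,1],[[0,0,2],0,1],[[0,0,1],0,1],[[0,0,0],0,1]]'
python3 -c "
from h import *
go(.4695,.293,.01,1.870)"
```

```text
time: 28.6
tool_pos: [0.4685, 0.2897, 0.0443]
ee_rot: [0.594, 0.804, -0.001, -0.0]
contact_force: [0.2, -0.4, 0.4]
finger_gap: 0.0917
t 28.6 pos [0.4685 0.2897 0.0443] xyaw 1.869 q [ 0.02  0.7  -0.81  1.91  0.69  0.83 -0.87] gap 0.0917 F [ 0.2 -0.4  0.4] tilt -1.0
shift cm now axes [0.29 0.2  3.43] roll -0.001
shift cm after turn [0.28 0.19 3.43]
```

```bash
python3 -m crank '[[[0.2,0.1,1],0,1],[[0.1,0.1,1],0,1],[[0,0,0.8],0,1],[[0,0,0.4],0,1],[[0,0,0],0,1],[[0,0,0],0,1]]'
python3 -c "
from h import *
go(.4695,.293,.01,1.870)"
```

```text
time: 29.2
tool_pos: [0.4695, 0.295, 0.0138]
ee_rot: [0.593, 0.805, 0.0, 0.0]
contact_force: [0.7, -0.3, 0.4]
finger_gap: 0.092
t 29.2 pos [0.4695 0.295  0.0138] xyaw 1.871 q [-0.02  0.75 -0.77  1.91  0.74  0.78 -0.91] gap 0.092 F [ 0.7 -0.3  0.4] tilt -1.0
shift cm now axes [-0.19 -0.06  0.38] roll 0.001
shift cm after turn [-0.19 -0.06  0.38]
```

```bash
python3 -m crank '[[[-0.2,0,0.3],0,1],[[0,0,0],0,-1],[[0,0,0],0,-1],[[0,0,0],0,-1],[[0,0,0],0,-1],[[0,0,0],0,-1],[[0,0,0],0,-1]]' 20
python3 -m crank '[[[0,0,-0.5],0,-1],[[0,0,-1.5],0,-1],[[0,0,-2],0,-1],[[0,0,-3],0,-1],[[0,0,-3],0,-1],[[0,0,-2],0,-1],[[0,0,0],0,-1]]'
python3 -c "
from h import *
go(.4445,.015,.1,1.545);grab('scene','s9')"
```

```text
time: 29.9
tool_pos: [0.4694, 0.2927, 0.0107]
ee_rot: [0.593, 0.805, -0.001, -0.0]
contact_force: [-3.4, -1.2, 4.5]
finger_gap: 0.0616
time: 30.6
tool_pos: [0.4722, 0.2946, 0.1345]
ee_rot: [0.593, 0.805, 0.003, 0.001]
contact_force: [0.8, 0.6, -3.1]
finger_gap: 0.0616
t 30.6 pos [0.4722 0.2946 0.1345] xyaw 1.871 q [ 0.09  0.59 -0.92  1.86  0.56  0.97 -0.78] gap 0.0616 F [ 0.8  0.6 -3.1] tilt -1.0
shift cm now axes [-25.9  -10.93   3.34] roll 0.326
shift cm after turn [-28.02  -2.05   3.45]
```

View pics/s9.png

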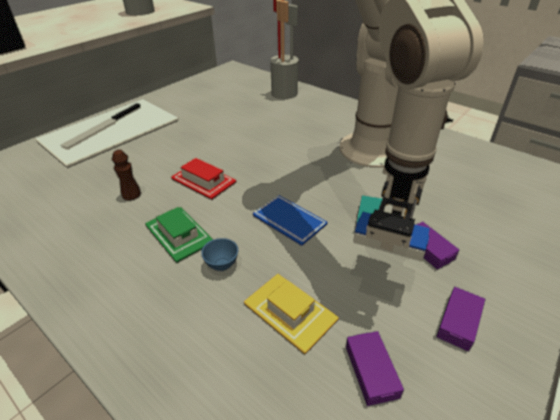

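The blue tub is held at (395,230) in the scene view. I'll carry it to its board.

```bash
python3 -m crank '[[[-1,0,-1],0.1,-1],[[-2.5,-0.3,-1],0.1,-1],[[-4,-0.3,0],0.1,-1],[[-4,-0.2,0],0.026,-1],[[-4,-0.2,0],0,-1],[[-4,-0.2,0],0,-1],[[-3,-0.2,0],0,-1],[[-2,0,0],0,-1]]'
python3 -c "
from h import *
go(.4445,.015,.06,1.545)"
```

```text
time: 31.45
tool_pos: [0.4631, 0.045, 0.1493]
ee_rot: [0.717, 0.697, -0.002, -0.001]
contact_force: [0.4, 0.2, -3.3]
finger_gap: 0.062
t 31.45 pos [0.4631 0.045  0.1493] xyaw 1.542 q [ 0.62  0.38 -0.91  2.06  0.39  0.88 -0.54] gap 0.062 F [ 0.4  0.2 -3.3] tilt -1.0
shift cm now axes [-3.04 -1.74  8.94] roll -0.003
shift cm after turn [-3.05 -1.78  8.93]
```

```bash
python3 -m crank '[[[-1.5,-1,0],0,-1],[[-1.5,-0.8,1],0,-1],[[0,0,2.5],0,-1],[[0,0,2.5],0,-1],[[0,0,2],0,-1],[[0,0,1],0,-1],[[0,0,0],0,-1]]'
python3 -c "
from h import *
go(.4445,.015,.024,1.545)"
```

```text
time: 32.15
tool_pos: [0.444, 0.0191, 0.059]
ee_rot: [0.716, 0.698, -0.001, -0.002]
contact_force: [-0.4, 0.2, -2.8]
finger_gap: 0.0618
t 32.15 pos [0.444  0.0191 0.059 ] xyaw 1.546 q [ 0.56  0.5  -0.78  2.16  0.56  0.69 -0.63] gap 0.0618 F [-0.4  0.2 -2.8] tilt -1.0
shift cm now axes [-0.41  0.07  3.5 ] roll 0.001
shift cm after turn [-0.41  0.06  3.5 ]
```

```bash
python3 -m crank '[[[-0.2,0,1],0,-1],[[-0.2,0,1],0,-1],[[0,0,0.8],0,-1],[[0,0,0.3],0,-1],[[0,0,0.2],0,-1],[[0,0,0],0,-1],[[0,0,0],0,-1]]'
python3 -c "
from h import *
go(.4445,.015,.0225,1.545)"
```

```text
time: 32.85
tool_pos: [0.4461, 0.015, 0.028]
ee_rot: [0.716, 0.698, 0.0, 0.0]
contact_force: [0.2, -0.1, -2.4]
finger_gap: 0.0615
t 32.85 pos [0.4461 0.015  0.028 ] xyaw 1.545 q [ 0.51  0.56 -0.72  2.17  0.63  0.63 -0.69] gap 0.0615 F [ 0.2 -0.1 -2.4] tilt -1.0
shift cm now axes [-0.   -0.16  0.55] roll -0.0
shift cm after turn [-0.   -0.16  0.55]
```

```bash
python3 -m crank '[[[0,-0.1,0.2],0,-1],[[0,0,0.1],0,-1],[[0,0,0.1],0,-1],[[0,0,0.1],0,-1],[[0,0,0],0,-1],[[0,0,0],0,-1]]'
```

```text
time: 33.45
tool_pos: [0.4449, 0.0149, 0.0228]
ee_rot: [0.716, 0.698, 0.0, 0.0]
contact_force: [-0.0, -1.0, -2.7]
finger_gap: 0.0624
```

```bash
python3 -m crank '[[[0,0,0.1],0,-1],[[0,0,0],0,-1],[[0,0,0],0,-1]]'
```

```text
time: 33.75
tool_pos: [0.445, 0.0149, 0.0226]
ee_rot: [0.716, 0.698, -0.0, 0.001]
contact_force: [-3.8, -0.7, 12.5]
finger_gap: 0.0619
```

```bash
python3 -m crank '[[[0,0,-0.1],0,0.6],[[0,0,0],0,0.8],[[0,0,0],0,1],[[0,0,0],0,1],[[0,0,-0.5],0,1],[[0,0,-2],0,1],[[0,0,-3],0,1],[[0,0,-4],0,1]]'
python3 -m crank '[[[0,0,-4],0,1],[[2,0,-2],0,1],[[4,0,0],0,1],[[4,0,0],0,1],[[4,0,0],0,1],[[4,0,0],0,1],[[4,0,0],0,1],[[4,0,0],0,1]]'
python3 -m crank '[[[4,0,0],0,1],[[4,0,0],0,1],[[4,0,0],0,1],[[2,0,0],0,1],[[0,0,0],0,1],[[0,0,0],0,1]]'
python3 -c "
from h import *
grab('scene','s10');grab('top','t10');go(.47,.29,.2,1.5)"
```

```text
time: 34.55
tool_pos: [0.4434, 0.0151, 0.1179]
ee_rot: [0.716, 0.698, -0.001, -0.002]
contact_force: [1.3, -0.9, -0.5]
finger_gap: 0.0917
time: 35.35
tool_pos: [0.4514, 0.2763, 0.1779]
ee_rot: [0.716, 0.698, -0.0, 0.0]
contact_force: [1.2, 0.7, 0.3]
finger_gap: 0.092
time: 35.95
tool_pos: [0.4547, 0.4145, 0.1775]
ee_rot: [0.716, 0.698, -0.001, 0.0]
contact_force: [0.2, -0.3, 0.5]
finger_gap: 0.0918
t 36.05 pos [0.4557 0.413  0.1775] xyaw 1.543 q [-0.16  0.61 -0.88  1.68  0.52  1.1  -1.22] gap 0.0917 F [ 0.7  0.5 -0.6] tilt -1.0
shift cm now axes [-12.26   1.76  -2.23] roll 0.043
shift cm after turn [-12.17   2.29  -2.25]
```

View pics/s10.png

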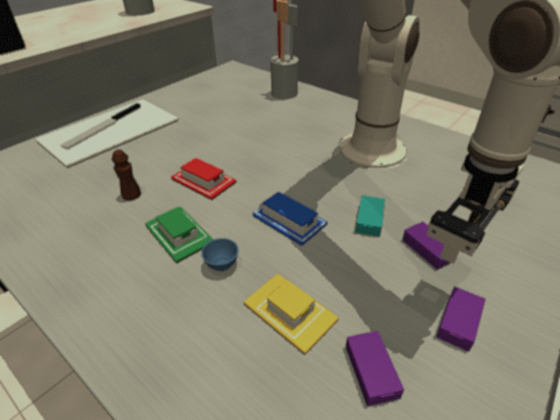

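View pics/t10.png

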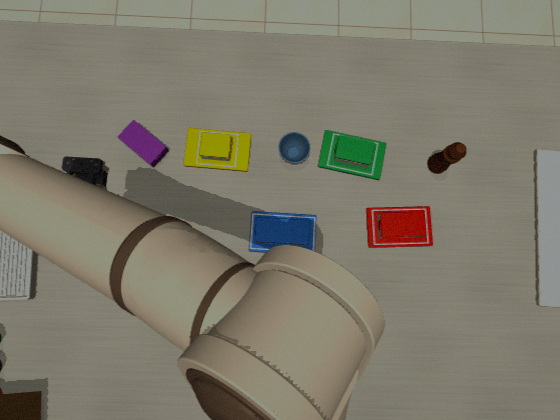

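All four tubs look right. As a check, I'll draw each lid where it would sit if perfectly centred on its board.

```bash
python3 - <<'E'
from h import *
B={'yellow':(.661,.194,1.52,74),'green':(.661,-.165,1.392,94),'red':(.471,-.289,1.631,114),'blue':(.4445,.015,1.545,134)}
tiles=[]
for n in('scene','top'):
    g=grab(n);S=4
    im=cv2.resize(g['pixels'][:,:,::-1],None,fx=S,fy=S,interpolation=cv2.INTER_CUBIC)
    row=[]
    for c,(x,y,a,L) in B.items():
        u=np.array([np.cos(a),np.sin(a),0]);v=np.array([-np.sin(a),np.cos(a),0])
        p0=np.array([x,y,.048])
        P=[p0+s*u*L/2000+t*v*.031 for s,t in((1,1),(1,-1),(-1,-1),(-1,1))]
        q=((proj(g,P)+.5)*S-.5).astype(int);cv2.polylines(im,[q],True,(255,0,255),1)
        m=q.mean(0).astype(int);row.append(cv2.resize(im[m[1]-150:m[1]+150,m[0]-195:m[0]+195],(195,150)) if 0 else im[m[1]-140:m[1]+140,m[0]-195:m[0]+195].copy())
    tiles+= [np.vstack([np.hstack(row[:2]),np.hstack(row[2:])])]
    cv2.imwrite(f'pics/chk_{n}.png',tiles[-1])
E
```

```text
(no output)
```

View pics/chk_scene.png

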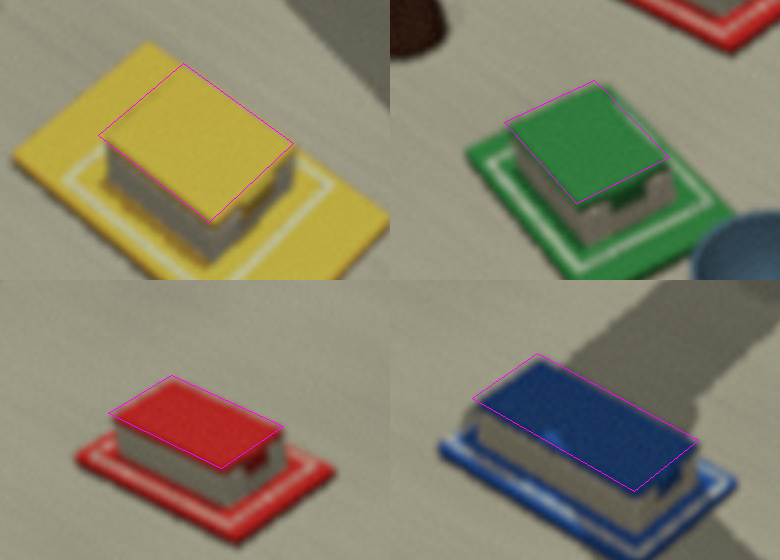

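View pics/chk_top.png

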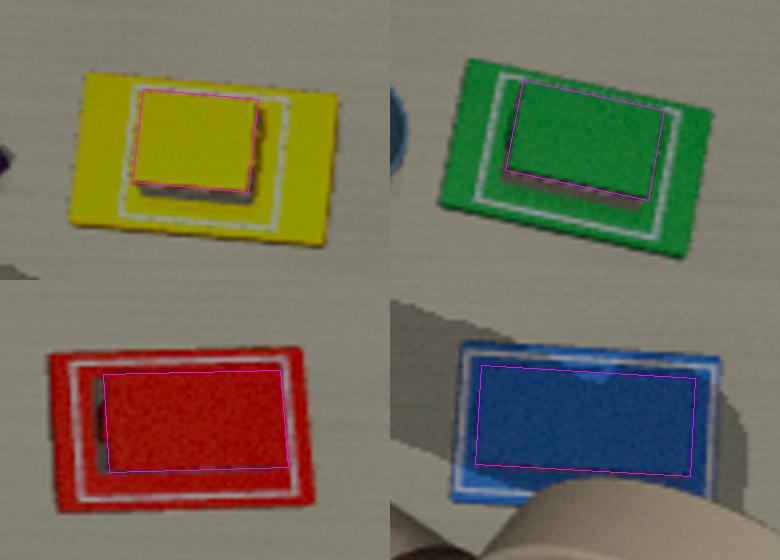

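In both views each lid lies within a few mm of its centred outline. The robot is clear of everything, so I'll hand in.

```bash
python3 -c "
from rig import manip
print(manip.job_done(), manip.get_obs()['time'])"
```

```text
the job is handed in; nothing more can be done
the job is handed in; nothing more can be done
```

I took the stack apart from the top down (yellow, green, red, blue) and set each tub on the board of its own colour. Each tub was lowered until the wrist force showed contact, then released. I handed the job in at about 36 s of robot time; no verdict was reported.

**Placement:** In the last pictures from both cameras, all four tubs lie lid up inside their white outlines, each within a few mm of its board's centre. The open gripper was well clear, at a height of about 0.18 m.

**Bowl and mill:** Both look unmoved in the pictures; I did not measure their positions again at the end.

**Disagreement:** The scene camera puts the blue lid a few mm off the predicted position, while the top camera shows no offset. That fits the small differences between the two cameras seen earlier and is within the 15 mm limit. In the top view the arm also hid one edge of the blue board. No check failed.

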